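# Fetch a wedged sample tube from under a low shelf with a reacher

### The job

A capped plastic sample tube has rolled under the low clear shelf and its cap has wedged between two rubber buffers at the back. Take the reacher by its pistol grip, slide it in along the bench, squeeze its trigger so that the jaws hold the tube firmly without crushing the thin wall, and draw the tube straight out until all of it lies on the open bench in front of the shelf. Then let go of both and leave the reacher lying flat on the bench, also out from under the shelf; do not touch the tube with the hand, do not bump the shelf hard, and leave the other things where they stand.

Things in the scene. Friction and masses are not known exactly. Their poses are not given: they have to be found in the camera images.
- tube: Capped clear plastic sample tube lying on its side on the bench under the shelf: 98 mm long, body 15 mm in diameter, orange cap 18 mm in diameter and 14 mm long. Origin: centre of the bottom end, nearer the robot; z runs along the tube to the cap, away from the robot. More than 9 N from a jaw crushes the wall; below about 5 N the jaws slip off while the cap is wedged.
- tube_bottom (a point): Centre of the tube's bottom end (the near end).
- tube_cap (a point): Centre of the outer face of the tube's cap (the far end at the start).
- riser: Low fixed shelf: clear acrylic top 135 mm deep (x), 260 mm wide (y), underside 56 mm and upper face 64 mm above the bench, a white cheek at each end. Origin on the bench below the top's middle; x points to the rear: the front edge is at x = -0.0675, the gap opens to -x. The bench under it is clear but for the tube and the buffers.
- buffer_left: One of two upright springy rubber buffers (20 mm in diameter) at x = 0.045, y = -0.040 +- 0.019 in the shelf's frame, under a metal bracket. The tube's cap is wedged between them: about 4 to 7 N of pull along the tube over some 15 mm draws it free. Origin on the buffer's axis, at bench height.
- reacher: Blue and black pistol-grip reacher, 0.18 kg, 180 mm long, lying flat on its side on the bench, where it can be slid. Origin on its underside; x to the jaws, z up; the pistol grip stands out to -y. Black palm grip: flat back face at x = -0.030, y -0.089 to -0.018, 34 mm high. Blue housing: x -0.036 to 0.048, y -0.018 to 0.025. Jaws: y -0.018 to 0.040, at most 22 mm high.
- reacher_grip (a point): Middle of the pistol grip (x 0, y -0.050 in the reacher's frame, 17 mm up). In front of the palm grip is the orange trigger bar (56 mm long in y, 30 mm high; flat front face at x = 0.029, adjusted up to 5 mm either way anew in each run). Pinch both along x, fingers from above. Its spring resists with 15 N before the jaw moves. As fingers close, the reacher moves ahead by half the closing.
- reacher_bite (a point): Where the tube is to be held, at x 0.130, y 0 in the reacher's frame, 11 mm above its underside. The right jaw is fixed: black ribbed pad, x 0.113 to 0.147, inner face at y = -0.0075. Both pads are 34 mm long and 16 mm high. The blue jaw socket ends at x = 0.110: the tube's end goes between the pads, not against the socket.
- jaw: Left jaw, which moves: springy strip with a black pad; origin at its rear end, x along it. Released the pads are 33 mm apart; after some 10 mm of trigger travel (17 N on the trigger) it meets a tube that touches the fixed pad. Each further mm adds 4 N on the jaw: it presses with 6.5 N at about 28 N on the trigger, 9 N at 32 N. Finger opening does not tell this: the trigger's place varies.
- tube_rack: Blue tube rack, 62 x 112 x 56 mm, standing on the shelf: leave it alone. Origin at the centre of its underside.
- tube_blue: Tube with a blue cap, 18 x 98 mm, upright in the rack: leave it alone. Origin at its bottom end.
- tube_white: Tube with a white cap, 18 x 98 mm, upright in the rack: leave it alone. Origin at its bottom end.
- dish: Covered round dish, 64 mm across, 14 mm high, on the shelf: leave it alone. Origin at the centre of its underside.
- media_bottle: White bottle with a green cap, 54 x 54 x 103 mm, on the bench left of the shelf: leave it alone. Origin at the centre of its underside.
- notepad: Notepad, 110 x 75 x 11 mm, on the bench to the left: leave it alone. Origin at the centre of its underside.

How it is judged:
On the way, in this order (a step that is already met when the one before it is completed fails the run):
1. both jaws hold the tube while it is still under the shelf (contact force between jaw and tube above 1.5 N and contact force between reacher and tube above 3 N and x of tube_cap in the frame of riser above 0.03 m), for 0.2 s.
2. the jaws have drawn the whole tube out in front of the shelf (contact force between jaw and tube above 1 N and contact force between reacher and tube above 2 N and x of each of tube_cap, tube_bottom in the frame of riser below -0.0675 m), for 0.1 s.
At the end, for the whole second after the job is handed in: The whole tube, bottom and cap, lies at rest on the bench in front of the shelf's front edge, no longer held by the jaws; the reacher lies flat (within 0.12 rad, underside within 10 mm of the bench) and at rest on the bench, its grip and jaw pads in front of that edge too (x of each of tube_cap, tube_bottom, reacher_bite, reacher_grip in the frame of riser below -0.0675 m and height (world z) of tube_cap between 0 and 0.02 m and height (world z) of tube_bottom below 0.02 m and linear speed of each of tube, reacher below 0.02 m/s and contact force between reacher and tube below 1 N and angle between reacher's own z axis and vertical below 0.12 rad and height (world z) of reacher between -0.01 and 0.01 m); the robot touches nothing.
It fails at once if the moving jaw presses the tube with more than 9 N, or the reacher with more than 20 N in all, and crushes it (contact force between jaw and tube above 9 N or contact force between reacher and tube above 20 N).
It fails at once if the robot itself touches the tube (contact force between any of the fingers, the arm and tube above 0.5 N).
It fails at once if the shelf is bumped with more than 15 N (contact force between any of reacher, the fingers, the arm and riser above 15 N).
It fails at once if one of the other things is shifted by more than 20 mm (distance of any of tube_rack, tube_blue, tube_white, dish, media_bottle, notepad from where it was at the start of the episode above 0.02 m).
It also fails if it takes over 58 s, if anything falls off the work surface, if the arm or the gripper's body presses on something with over 40 N, if the wrist force passes 120 N, or if a joint passes its speed limit or range.

### The arm

A 6-joint arm with a two-finger parallel gripper is mounted at the origin on a cart in front of the work surface, level with it; the furniture and walls round the work are solid. World frame = base frame: x ahead of the robot, y to its left, z up, the work surface at z = 0. Lengths are in m, angles in rad, forces in N, time in s.
With the tool pointing down it reaches from about 0.35 to 0.975 m from the base axis. Payload 4.9 kg.
Tool frame: the origin (TCP) lies midway between the tips of the shut fingers; the grasp point (between the pads) lies 19 mm behind it; x points along the fingers, z is the direction in which the jaws open and shut, and the axes are right-handed (so a half turn about x gives the same grasp; the last joint's range is limited). The gripper opens to 85 mm and grips with 20 to 120 N. Pads are 22 mm wide; open, the fingers measure 114 mm over their backs; the gripper's body (76 mm by 85 mm) begins 54 mm behind the grasp point. The pads swing forward as they close: fully open they stand 13 mm farther back than shut.
Start: joints at [-1.291, 0.053, 1.613, -0, 1.476, -0.119], TCP at [0.243, -0.576, 0.231] pointing down, gripper open.
Joint ranges: [-3.01, 3.01], [-1.01, 2.22], [0.06, 2.58], [-1.02, 4.17], [0.09, 2.62], [-3.14, 3.14]. Speed limits (rad/s): [2.57, 2.57, 3.14, 3.14, 3.14, 3.14].

### API

Orientations are given as a unit quaternion [w, x, y, z].
In Python, from plant import state, cams, workorder, nets gives the robot as it stands.
- The arm moves only by the tool play_rows, never from a script. Its argument "motion" is a list of rows, each a list of 3 entries, a list of its own where there are three numbers: the closure, from -1 (fully open) to 1 (shut), then the shift along the world's x, y, z in m, then the turn about the world's z in rad. A call has 1 to 5 rows; each row is the pose to reach, as a shift and turn from the pose commanded when the call began; what a row does not reach only later rows make up. A row lasts 1/10 s, in which the tool goes at most 50 mm and 8.59 degrees, less where a joint would pass 70% of its speed; a pose out of reach is approached as far as the arm can. A call with a gripper value outside its range is refused whole. The fingers move at their own pace and stop on an object; the grip force is fixed at half the most. Time passes only in rows, so rows that repeat a pose let the fingers close. It gives the time, the measured TCP pose, the force and the opening at its end, in the units of the state.
- state(): the state, without advancing time (a new reading comes with each control period).
- cams.grab_frame(name): name is "scene" or "top" or "wrist"; returns (picture, depth): 384x512x3 uint8, red, green, blue; 384x512 float32, m along the optical axis (not along the pixel's ray), 0 where there is no reading.
- cams.camera_info(name): a dict with "K" (3x3 intrinsics, pixels), "k1" (the pictures are not rectified: a ray, as slopes to the right and down, at radius r is drawn at 1 + k1 r^2 times it, then the intrinsics apply), "rvec" (rotation vector, rad) and "tvec" (3), from world to camera coordinates, as OpenCV has them. Camera axes: x right, y down, z forward; pixel columns grow to the right and rows downward; lengths in m; the calibration is good to about 2 mm. A picture is of the moment at which its call begins: read the wrist's pose just before it. camera_info takes no time and is no camera call; for the wrist camera it gives the pose at the moment of the call.
- workorder.job_done(): hands the job in, once; it reports no verdict.
Trained networks look in the newest picture that a camera, given by its name, has taken for a name from the list of things; names that differ only in an ending like _2 or _b are one class to them, and where a whole thing is asked for, a point or a joint stands for the part that bears it (a point fixed in the world has none). Each returns a list of dicts, best first, with "score" (0 to 1); they miss things now and then, are a little off and sometimes report something else, mostly with a low value. They report only what shows in the picture. A call takes as long as a camera call.
- nets.recognise(camera, target): "at" ([x, y, z] in m, in world coordinates, good to about 4 mm: the middle of the surface that is visible of it).
- nets.landmark_of(camera, target): "at" ([x, y, z] in m, in world coordinates, good to about 4 mm: a listed point, or the origin of a listed thing).
The state is a dict: "time": time; "joint_pos": joint angles; "joint_vel": joint speeds; "joint_efforts": joint torques, N m; "tool_pos": TCP position; "tool_rot": TCP orientation; "contact_force": force on the tool from outside, world axes, zero at the start; "ft_torque": the same for the moment, N m; "gripper_width": opening from 0.0 (shut) to 1.0 (fully open).
Only numpy, scipy, OpenCV 4.12 (cv2) and the standard library are available. Lean on these libraries where they do the work, as an engineer would, in place of code of your own. Each camera call takes 0.05 s, during which the arm holds its last target.

## Working session

There is one attempt and no reset: what is moved stays moved. The work goes in short steps, Python scripts to look and compute and a tool call to move; the robot and the scene stay as the last step left them, time stands still between calls to the robot, and variables do not carry over. Pictures are saved under pics/ and viewed, and the job is handed in when it is done.

Besides the shell and the picture viewer there is one more tool, called by a JSON object that holds its "api" and its "payload", one argument or row to a line. play_rows: Moves the arm, as the interface text tells. Its arguments: {"type":"object","properties":{"motion":{"type":"array","items":{"type":"array"}}},"required":["motion"]}

```bash
mkdir -p pics; ls
cat > h.py <<'E'
import numpy as np, cv2
from plant import state, cams, workorder, nets
def grab(cam,fn):
    im,d=cams.grab_frame(cam); cv2.imwrite('pics/'+fn,im[:,:,::-1]); return im,d
def info(cam):
    c=cams.camera_info(cam); R=cv2.Rodrigues(np.array(c['rvec'],float))[0]; return np.array(c['K'],float),float(c['k1']),R,np.array(c['tvec'],float).ravel()
def proj(P,I):
    K,k,R,t=I; p=np.atleast_2d(P)@R.T+t; s=p[:,:2]/p[:,2:]; r2=(s**2).sum(1,keepdims=True); s=s*(1+k*r2); return s*[K[0,0],K[1,1]]+[K[0,2],K[1,2]]
def ray(uv,I):
    K,k,R,t=I; q=(np.atleast_2d(uv).astype(float)-[K[0,2],K[1,2]])/[K[0,0],K[1,1]]; s=q.copy()
    for _ in range(20): s=q/(1+k*(s**2).sum(1,keepdims=True))
    return np.c_[s,np.ones(len(s))]
def onz(uv,I,z):
    K,k,R,t=I; d=ray(uv,I)@R; c=-R.T@t; return c+d*((z-c[2])/d[:,2])[:,None]
def deproj(uv,dep,I):
    K,k,R,t=I; p=ray(uv,I)*np.asarray(dep)[:,None]; return (p-t)@R
E
python3 - <<'E'
from h import *
s=state(); print(s)
for c in ['scene','top','wrist']:
    grab(c,c+'0.png'); I=info(c); print(c,-I[2].T@I[3])
    for n in ['reacher','reacher_grip','reacher_bite','riser','tube','tube_bottom','tube_cap','jaw','buffer_left','media_bottle','notepad']:
        try: r=nets.landmark_of(c,n); print(n,[(round(x['score'],2),np.round(x['at'],3).tolist()) for x in r[:2]])
        except Exception as e: print(n,e)
print(state()['time'])
E
```

```text
pics
{'time': 0.0, 'joint_pos': array([-1.29098031e+00,  5.33642523e-02,  1.61432973e+00, -5.01656570e-06,
        1.47598670e+00, -1.19012058e-01]), 'joint_vel': array([-0.00032864,  0.00059412, -0.00082424,  0.00198063, -0.00148283,
        0.00093353]), 'joint_efforts': array([ 3.26928875e-04, -3.93688273e+01, -3.70173562e+01,  1.18792195e-05,
        7.08751773e-03,  1.35778237e-05]), 'tool_pos': array([ 0.24252719, -0.57533665,  0.23003709]), 'tool_rot': array([ 0.5885753 ,  0.3915206 ,  0.58970208, -0.3905665 ]), 'contact_force': array([ 1.06097148,  0.51704419, -0.16407785]), 'ft_torque': array([ 0.00950045, -0.00865174, -0.0373461 ]), 'gripper_width': 0.9991947842760778}
scene [-0.1141685  -0.49978946  0.47145797]
reacher [(0.67, [0.421, -0.258, -0.001])]
reacher_grip [(0.84, [0.468, -0.272, 0.019])]
reacher_bite [(0.9, [0.466, -0.136, 0.013])]
riser [(0.63, [0.65, -0.218, -0.001])]
tube [(0.41, [0.604, -0.256, 0.007])]
tube_bottom [(0.61, [0.659, -0.304, 0.065]), (0.49, [0.604, -0.258, 0.001])]
tube_cap []
jaw [(0.64, [0.422, -0.182, 0.0])]
buffer_left []
media_bottle [(0.85, [0.535, -0.041, -0.001])]
notepad [(0.64, [0.425, -0.027, 0.002]), (0.18, [0.674, -0.162, 0.065])]
top [ 0.49269185 -0.16324595  0.98305597]
reacher [(0.77, [0.419, -0.259, -0.0])]
reacher_grip [(0.8, [0.466, -0.27, 0.018])]
reacher_bite [(0.75, [0.462, -0.138, 0.01])]
riser [(0.8, [0.648, -0.217, 0.003])]
tube []
tube_bottom []
tube_cap []
jaw [(0.39, [0.427, -0.182, -0.002])]
buffer_left []
media_bottle [(0.93, [0.532, -0.042, -0.0])]
notepad [(0.81, [0.422, -0.032, 0.002])]
wrist [ 0.30499914 -0.54945255  0.37397567]
reacher []
reacher_grip []
reacher_bite []
riser []
tube []
tube_bottom []
tube_cap []
jaw []
buffer_left []
media_bottle []
notepad []
1.8
```

View pics/scene0.png

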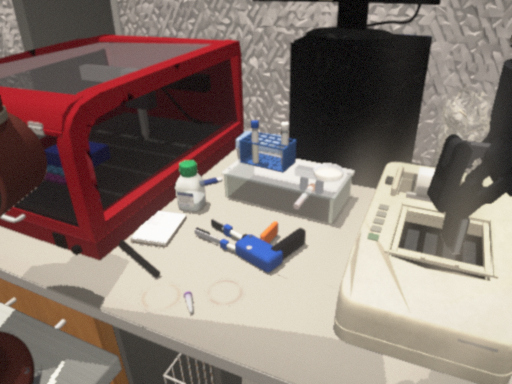

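View pics/top0.png

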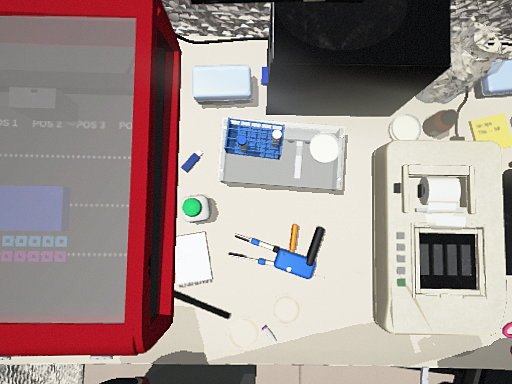

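The scene view shows the reacher at about (255,248), with its jaws pointing left, and the tube under the shelf at about (305,195). In the top view the reacher is at (285,255) and the tube's streak at (297,160). I'll zoom in on both.

Run:
```python
import cv2
a=cv2.imread('pics/scene0.png')[150:280,180:360]; cv2.imwrite('pics/sc.png',cv2.resize(a,None,fx=4.4,fy=4.4,interpolation=cv2.INTER_CUBIC))
a=cv2.imread('pics/top0.png')[110:285,215:355]; cv2.imwrite('pics/tc.png',cv2.resize(a,None,fx=3.4,fy=3.4,interpolation=cv2.INTER_CUBIC))
from h import *
R=cv2.Rodrigues
q=state()['tool_rot']; from scipy.spatial.transform import Rotation as Ro
print(Ro.from_quat([q[1],q[2],q[3],q[0]]).as_matrix().round(3))
```

```text
[[ 0.     0.922  0.388]
 [-0.     0.388 -0.922]
 [-1.     0.     0.   ]]
```

View pics/sc.png

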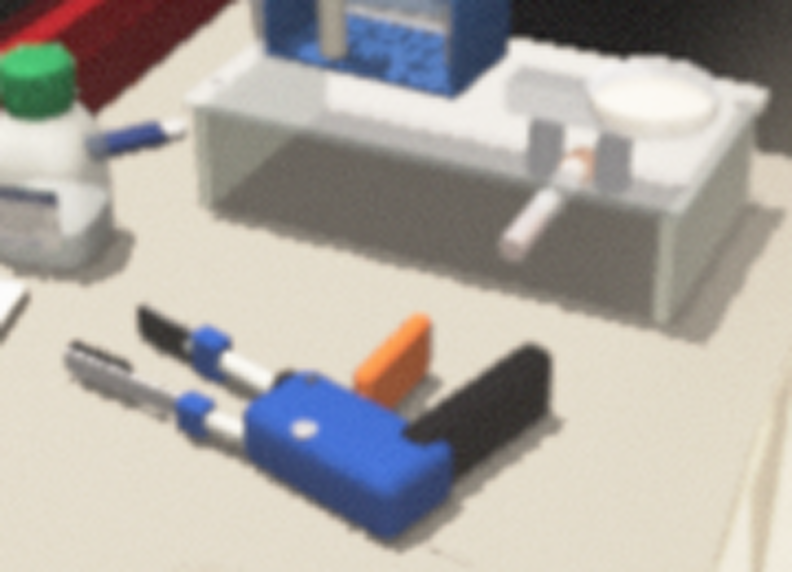

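View pics/tc.png

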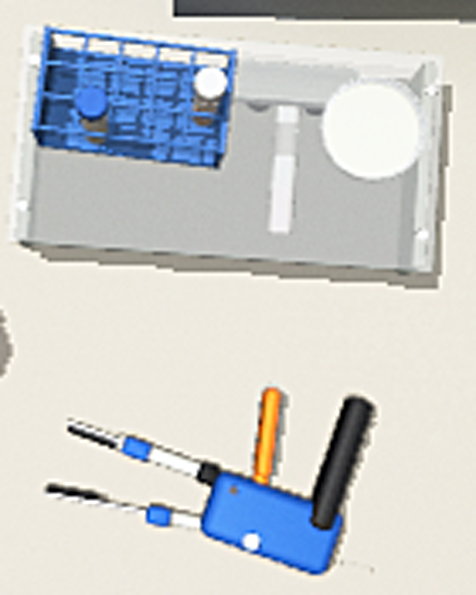

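Run:
```python
from h import *
I=info('top'); f=lambda pts,z: onz(np.array(pts)/3.4+[215-.35,110-.35],I,z)
n=lambda a:np.round(a,4).tolist()
t=f([[280,232],[288,107]],.0075); d=t[1]-t[0]; print('tube',n(t),np.hypot(*d[:2]),np.arctan2(d[1],d[0]))
c=f([[12,240],[437,270],[28,28],[442,60]],.064); print('shelf',n(c)); 
for a,b in [(0,1),(2,3)]:
    e=c[a]-c[b]; print(np.hypot(*e[:2]), np.arctan2(-e[0],e[1]))
print(n(c.mean(0)))
p=f([[355,400],[325,522]],.034); d=p[1]-p[0]; print('palm',n(p),np.arctan2(d[1],d[0])-np.pi/2)
p=f([[271,391],[263,480]],.030); d=p[1]-p[0]; print('trig',n(p),np.arctan2(d[1],d[0])-np.pi/2)
I=info('scene'); f=lambda pts,z: onz(np.array(pts)/4.4+[180-.4,150-.4],I,z)
t=f([[514,243],[583,163]],.0075); d=t[1]-t[0]; print('tube',n(t),np.hypot(*d[:2]),np.arctan2(d[1],d[0]))
```

```text
tube [[0.602, -0.2561, 0.0075], [0.6838, -0.2604, 0.0075]] 0.0818928697400157 -0.05368565278136351
shelf [[0.5879, -0.088, 0.064], [0.5741, -0.3463, 0.064], [0.7186, -0.0948, 0.064], [0.7035, -0.3491, 0.064]]
0.2585878754460874 -0.05321979406788424
0.25472052191975175 -0.05907074030388168
[0.646, -0.2195, 0.064]
palm [[0.4947, -0.3012, 0.034], [0.4194, -0.2829, 0.034]] 1.3328440347845145
trig [[0.4994, -0.2492, 0.03], [0.4442, -0.2447, 0.03]] 1.4898220829654538
tube [[0.6084, -0.2563, 0.0075], [0.6981, -0.2626, 0.0075]] 0.08995795970591937 -0.06999909298995073
```

{"api": "play_rows", "payload": {
  "motion": [
    [-1, [0.028, 0.038, 0], 0.14],
    [-1, [0.056, 0.076, 0], 0.28],
    [-1, [0.084, 0.114, 0], 0.42],
    [-1, [0.112, 0.152, 0], 0.56],
    [-1, [0.14, 0.19, 0], 0.7]
  ]
}}

```text
time: 2.3
tool_pos: [0.3835, -0.3844, 0.2315]
tool_rot: [0.688, 0.163, 0.688, -0.164]
contact_force: [0.3, -1.0, 0.6]
gripper_width: 0.997
```

{"api": "play_rows", "payload": {
  "motion": [
    [-1, [0.025, 0.03, 0], 0.14],
    [-1, [0.05, 0.06, 0], 0.28],
    [-1, [0.07, 0.09, 0], 0.42],
    [-1, [0.084, 0.112, 0], 0.56],
    [-1, [0.084, 0.112, 0], 0.7]
  ]
}}

```text
time: 2.8
tool_pos: [0.4681, -0.2713, 0.2315]
tool_rot: [0.702, -0.084, 0.702, 0.084]
contact_force: [-0.3, 0.2, -0.4]
gripper_width: 0.998
```

{"api": "play_rows", "payload": {
  "motion": [
    [-1, [0, 0, 0], 0.14],
    [-1, [0, 0, 0], 0.28],
    [-1, [0, 0, 0], 0.42],
    [-1, [0, 0, 0], 0.56],
    [-1, [0, 0, 0], 0.7]
  ]
}}

```text
time: 3.3
tool_pos: [0.4667, -0.2739, 0.2314]
tool_rot: [0.631, -0.318, 0.631, 0.318]
contact_force: [-0.4, 0.9, 0.3]
gripper_width: 0.997
```

{"api": "play_rows", "payload": {
  "motion": [
    [-1, [0, 0, 0], 0.14],
    [-1, [0, 0, 0], 0.28],
    [-1, [0, 0, 0], 0.32],
    [-1, [0, 0, 0], 0.32]
  ]
}}

```text
time: 3.7
tool_pos: [0.4667, -0.2739, 0.2314]
tool_rot: [0.574, -0.413, 0.574, 0.413]
contact_force: [-0.1, 0.2, 0.2]
gripper_width: 1.0
```

Run:
```python
from h import *
s=state();print(s['time'],s['tool_pos'],s['tool_rot'],s['joint_pos'].round(3),s['contact_force'])
grab('wrist','w1.png');I=info('wrist'); np.savez('w1.npz',K=I[0],k=I[1],R=I[2],t=I[3])
for n in ['reacher','reacher_grip','reacher_bite','jaw']:
    r=nets.landmark_of('wrist',n); print(n,[(round(x['score'],2),np.round(x['at'],3).tolist()) for x in r[:2]])
a=cv2.imread('pics/w1.png');cv2.imwrite('pics/w1b.png',cv2.resize(a,None,fx=1.5625,fy=1.5625))
```

```text
3.7 [ 0.46669388 -0.27393911  0.23139929] [ 0.5738888  -0.41315741  0.57387692  0.41305917] [-0.668 -0.149  1.807 -0.     1.483 -1.916] [-0.05201498  0.23889334  0.20068173]
reacher [(0.64, [0.42, -0.254, -0.002])]
reacher_grip [(0.96, [0.474, -0.273, 0.017])]
reacher_bite [(0.74, [0.464, -0.136, 0.009])]
jaw []
```

View pics/w1b.png

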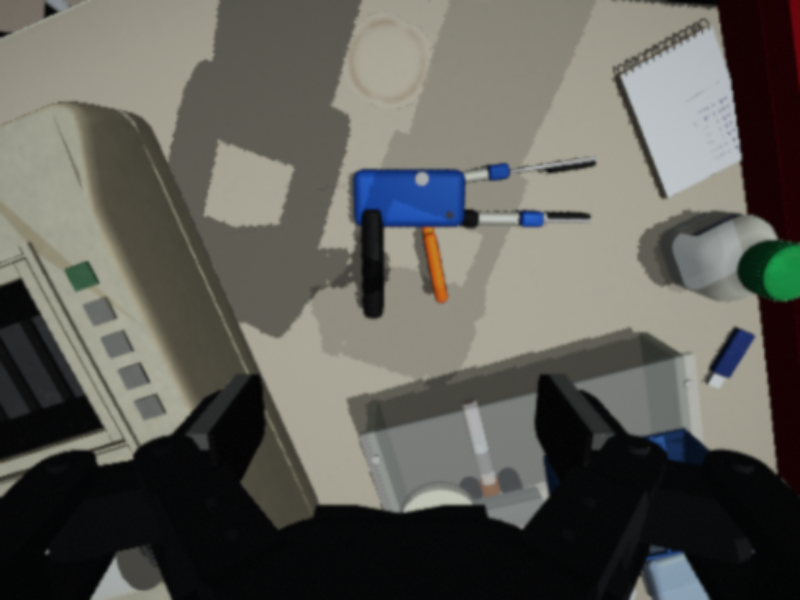

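Run:
```python
from h import *
z=np.load('w1.npz'); I=(z['K'],float(z['k']),z['R'],z['t'])
f=lambda pts,h: onz((np.array(pts)+.5)/1.5625-.5,I,h)
n=lambda a:np.round(a,4).tolist()
def ang(p): d=p[1]-p[0]; return np.arctan2(d[1],d[0])
p=f([[463,186+.0],[463,186]],.034)
pal=f([[373,312],[372,215]],.034); print('palm',n(pal),ang(pal)-np.pi/2, np.linalg.norm(pal[1]-pal[0]))
tr=f([[441,298],[429,232]],.030); print('trig',n(tr),ang(tr)-np.pi/2,np.linalg.norm(tr[1]-tr[0]))
h=f([[357,171],[463,169]],.034); print('hous',n(h),ang(h))
h=f([[382,227],[463,226]],.034); print('hous',n(h),ang(h))
fj=f([[480,218],[588,216]],.015); print('fixed jaw',n(fj),ang(fj))
t=f([[472,405],[490,490]],.0075);print('tube',n(t),ang(t),np.linalg.norm(t[1]-t[0]))
s=f([[358,436],[690,353]],.064); print('shelf front',n(s),np.linalg.norm(s[1]-s[0]),ang(s)-np.pi/2)
```

```text
palm [[0.4922, -0.3041, 0.034], [0.4218, -0.2801, 0.034]] 1.2420200808275035 0.07436392890033272
trig [[0.4993, -0.2506, 0.03], [0.4475, -0.244, 0.03]] 1.4444120311146635 0.05225819307727582
hous [[0.3889, -0.2799, 0.034], [0.4117, -0.2073, 0.034]] 1.2661071245936681
hous [[0.4324, -0.276, 0.034], [0.4507, -0.2189, 0.034]] 1.260306460021759
fixed jaw [[0.4516, -0.2027, 0.015], [0.4767, -0.122, 0.015]] 1.2693096527725423
tube [[0.6086, -0.2533, 0.0075], [0.7002, -0.2617, 0.0075]] -0.09143470077683911 0.0919737408903738
shelf front [[0.5745, -0.3436, 0.064], [0.5883, -0.0886, 0.064]] 0.2553955735652908 -0.05409563818202967
```

The wrist view shows the reacher's palm bar at (373,260), the trigger at (435,265) and the fixed jaw tip at (588,216). That puts the reacher's origin near (0.420, -0.257) with a yaw of about 1.255, and the networks agree. I'll descend over the grip.

{"api": "play_rows", "payload": {
  "motion": [
    [-1, [0.0008, 0.0014, -0.04], 0.008],
    [-1, [0.0008, 0.0014, -0.08], 0.008],
    [-1, [0.0008, 0.0014, -0.12], 0.008],
    [-1, [0.0008, 0.0014, -0.15], 0.008],
    [-1, [0.0008, 0.0014, -0.17], 0.008]
  ]
}}

```text
time: 4.45
tool_pos: [0.4661, -0.2714, 0.0583]
tool_rot: [0.572, -0.414, 0.573, 0.417]
contact_force: [1.0, 0.2, 0.1]
gripper_width: 1.003
```

Run:
```python
from h import *
s=state();print(s['time'],s['tool_pos'],s['contact_force'])
grab('wrist','w2.png');I=info('wrist'); np.savez('w2.npz',K=I[0],k=I[1],R=I[2],t=I[3])
a=cv2.imread('pics/w2.png');cv2.imwrite('pics/w2b.png',cv2.resize(a,None,fx=1.5625,fy=1.5625))
R0=np.array([.42,-.257,0]);c,sn=np.cos(1.255),np.sin(1.255)
for p in [(-.03,-.089,.034),(-.03,-.018,.034),(.147,-.0075,.016),(.029,-.05,.03),(0,-.05,.017)]:
    print(p,proj(R0+[c*p[0]-sn*p[1],sn*p[0]+c*p[1],p[2]],I)*1.5625)
```

```text
4.45 [ 0.4660789  -0.27144233  0.05826382] [0.9794659  0.1869005  0.10437568]
(-0.03, -0.089, 0.034) [[322.63602457 454.41291609]]
(-0.03, -0.018, 0.034) [[314.1617654  286.25754677]]
(0.147, -0.0075, 0.016) [[752.638006   252.08177923]]
(0.029, -0.05, 0.03) [[468.32962799 362.61014958]]
(0, -0.05, 0.017) [[395.53952979 350.88944433]]
```

View pics/w2b.png

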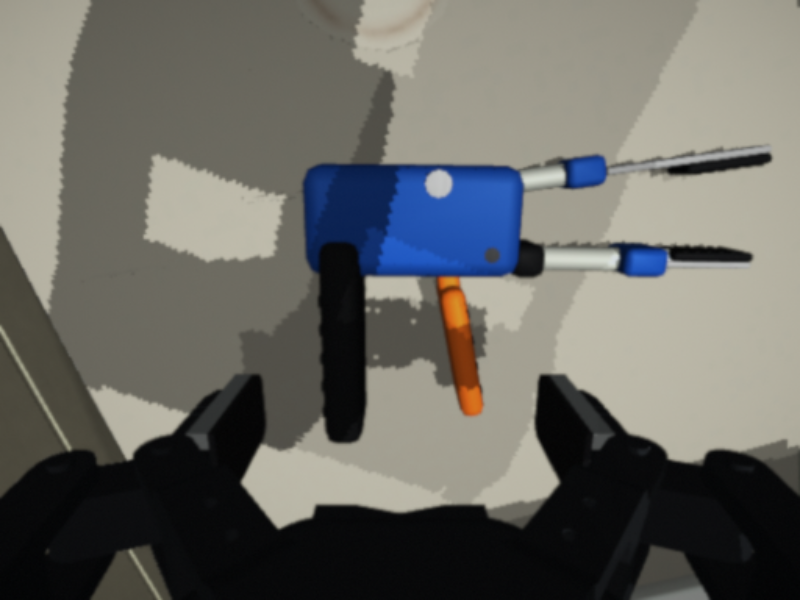

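{"api": "play_rows", "payload": {
  "motion": [
    [-1, [0, 0, -0.02], 0],
    [-1, [0, 0, -0.04], 0],
    [-1, [0, 0, -0.05], 0],
    [-1, [0, 0, -0.058], 0],
    [-1, [0, 0, -0.058], 0]
  ]
}}

```text
time: 5.0
tool_pos: [0.4672, -0.2723, 0.0028]
tool_rot: [0.572, -0.415, 0.572, 0.416]
contact_force: [-0.0, -0.4, -0.7]
gripper_width: 0.997
```

Run:
```python
from h import *
s=state();print(s['time'],s['tool_pos'],s['contact_force'],s['joint_vel'].round(3))
```

```text
5.0 [ 0.46717581 -0.27231636  0.00282323] [-0.02783735 -0.35324013 -0.67660013] [ 0.001 -0.017 -0.012 -0.002  0.008 -0.001]
```

{"api": "play_rows", "payload": {
  "motion": [
    [-0.9, [0, 0, -0.005], 0],
    [-0.8, [0, 0, -0.006], 0],
    [-0.7, [0, 0, -0.006], 0],
    [-0.6, [0, 0, -0.006], 0],
    [-0.6, [0, 0, -0.006], 0]
  ]
}}

```text
time: 5.5
tool_pos: [0.4677, -0.2727, -0.0024]
tool_rot: [0.572, -0.416, 0.572, 0.415]
contact_force: [0.1, -0.7, -0.3]
gripper_width: 0.797
```

{"api": "play_rows", "payload": {
  "motion": [
    [-0.55, [0, 0, 0], 0],
    [-0.5, [0, 0, 0], 0],
    [-0.5, [0, 0, 0], 0]
  ]
}}

```text
time: 5.8
tool_pos: [0.4677, -0.2725, -0.0024]
tool_rot: [0.572, -0.415, 0.572, 0.415]
contact_force: [1.0, 1.1, 1.7]
gripper_width: 0.747
```

{"api": "play_rows", "payload": {
  "motion": [
    [-0.46, [0, 0, 0], 0],
    [-0.46, [0, 0, 0], 0]
  ]
}}

```text
time: 6.0
tool_pos: [0.4678, -0.2731, -0.0021]
tool_rot: [0.572, -0.416, 0.572, 0.415]
contact_force: [-0.0, -0.2, 4.1]
gripper_width: 0.732
```

{"api": "play_rows", "payload": {
  "motion": [
    [-0.42, [0, 0, 0], 0],
    [-0.42, [0, 0, 0], 0]
  ]
}}

```text
time: 6.2
tool_pos: [0.468, -0.2737, -0.0017]
tool_rot: [0.572, -0.416, 0.572, 0.415]
contact_force: [-1.5, -1.9, 5.3]
gripper_width: 0.714
```

Run:
```python
from h import *
s=state();print(s)
grab('wrist','w3.png')
a=cv2.imread('pics/w3.png');cv2.imwrite('pics/w3b.png',cv2.resize(a,None,fx=1.5625,fy=1.5625))
```

```text
{'time': 6.2, 'joint_pos': array([-6.65891309e-01,  1.23679985e-01,  1.96149747e+00, -1.08163274e-03,
        1.05424174e+00, -1.92128501e+00]), 'joint_vel': array([-0.00051759, -0.00116199, -0.00122073,  0.00263275,  0.00049462,
        0.00272941]), 'joint_efforts': array([ 1.47938199e+00, -3.24933708e+01, -2.72251564e+01,  4.28933166e-01,
        1.75496499e-02, -7.10449065e-02]), 'tool_pos': array([ 0.46803573, -0.27365962, -0.00174095]), 'tool_rot': array([ 0.57209883, -0.41625364,  0.57231827,  0.41459333]), 'contact_force': array([-1.52512883, -1.94323438,  5.30279588]), 'ft_torque': array([-0.13983999,  0.14809297, -0.11591747]), 'gripper_width': 0.7142228712098835}
```

View pics/w3b.png

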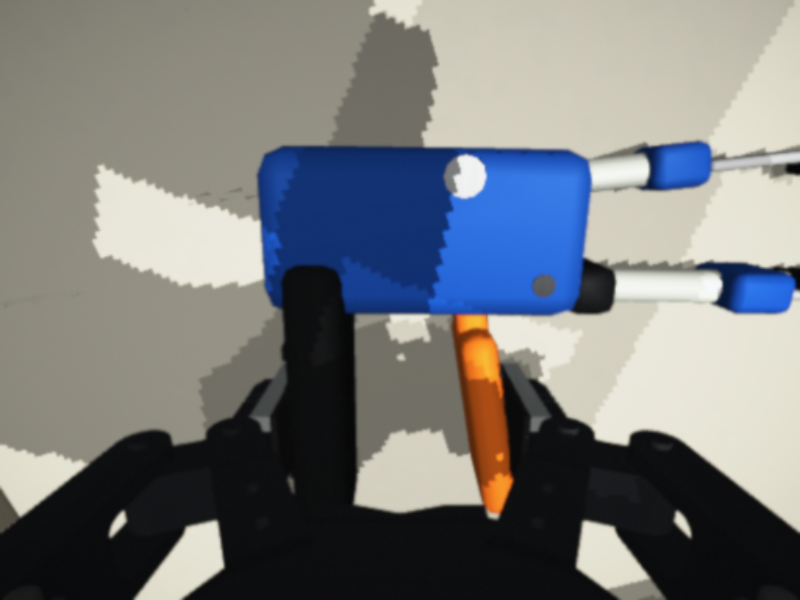

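Both fingers straddle the palm bar and the trigger (palm at (320,390), trigger at (490,420)). The upward force shows the tips touching the bench, so I'll lift slightly.

{"api": "play_rows", "payload": {
  "motion": [
    [-0.46, [0, 0, 0.003], 0],
    [-0.46, [0, 0, 0.005], 0],
    [-0.46, [0, 0, 0.005], 0]
  ]
}}

```text
time: 6.55
tool_pos: [0.4671, -0.2721, 0.0019]
tool_rot: [0.572, -0.415, 0.572, 0.416]
contact_force: [-0.4, 0.5, -1.8]
gripper_width: 0.731
```

{"api": "play_rows", "payload": {
  "motion": [
    [-0.42, [0, 0, 0], 0],
    [-0.42, [0, 0, 0], 0],
    [-0.42, [0, 0, 0], 0]
  ]
}}

```text
time: 6.85
tool_pos: [0.4673, -0.2724, 0.002]
tool_rot: [0.572, -0.415, 0.572, 0.416]
contact_force: [0.0, -0.8, -2.6]
gripper_width: 0.713
```

{"api": "play_rows", "payload": {
  "motion": [
    [-0.4, [0, 0, 0], 0],
    [-0.4, [0, 0, 0], 0],
    [-0.4, [0, 0, 0], 0]
  ]
}}

```text
time: 7.15
tool_pos: [0.4675, -0.2725, 0.0023]
tool_rot: [0.572, -0.415, 0.572, 0.415]
contact_force: [0.5, -0.0, -1.7]
gripper_width: 0.7
```

Run:
```python
from h import *
s=state();print(s['gripper_width'],s['tool_pos'],s['contact_force'])
```

```text
0.7001307190174125 [ 0.46747672 -0.27251002  0.00226592] [ 0.48319852 -0.03947544 -1.65709574]
```

{"api": "play_rows", "payload": {
  "motion": [
    [-0.38, [0, 0, 0], 0],
    [-0.38, [0, 0, 0], 0],
    [-0.38, [0, 0, 0], 0]
  ]
}}

```text
time: 7.45
tool_pos: [0.4675, -0.2725, 0.0023]
tool_rot: [0.572, -0.415, 0.572, 0.415]
contact_force: [-0.0, 0.7, -1.1]
gripper_width: 0.688
```

{"api": "play_rows", "payload": {
  "motion": [
    [-0.36, [0, 0, 0], 0],
    [-0.36, [0, 0, 0], 0],
    [-0.36, [0, 0, 0], 0]
  ]
}}

```text
time: 7.75
tool_pos: [0.4675, -0.2725, 0.0023]
tool_rot: [0.572, -0.415, 0.572, 0.415]
contact_force: [0.1, -0.7, -2.3]
gripper_width: 0.681
```

{"api": "play_rows", "payload": {
  "motion": [
    [-0.34, [0, 0, 0], 0],
    [-0.34, [0, 0, 0], 0],
    [-0.34, [0, 0, 0], 0]
  ]
}}

```text
time: 8.05
tool_pos: [0.4675, -0.2726, 0.0023]
tool_rot: [0.572, -0.415, 0.572, 0.415]
contact_force: [0.3, 0.2, -1.3]
gripper_width: 0.672
```

Run:
```python
from h import *
s=state();print(s['gripper_width'],s['tool_pos'],s['contact_force'],s['ft_torque'])
grab('wrist','w4.png')
a=cv2.imread('pics/w4.png');cv2.imwrite('pics/w4b.png',cv2.resize(a,None,fx=1.5625,fy=1.5625))
```

```text
0.6721419381413853 [ 0.46751802 -0.27255454  0.00233228] [ 0.33650477  0.20469751 -1.31863675] [-0.07536626 -0.02929808  0.01349229]
```

View pics/w4b.png

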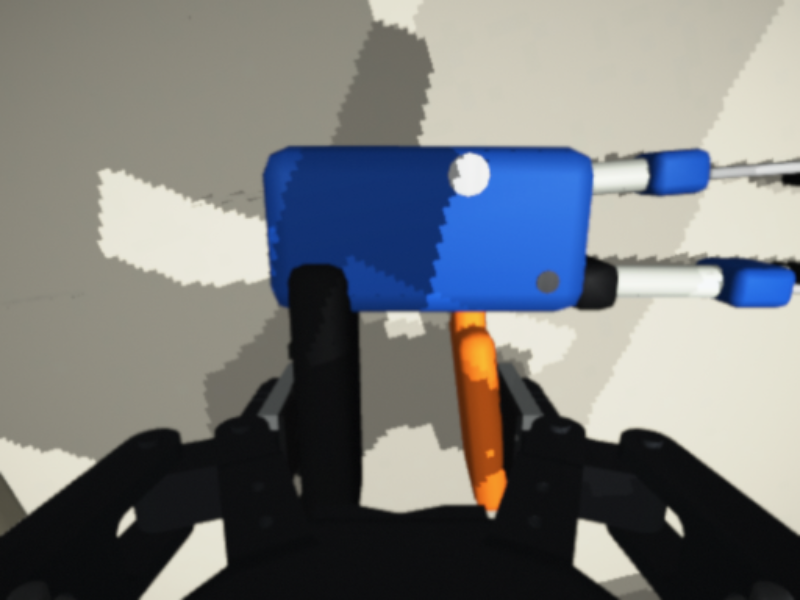

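```bash
cat >> h.py <<'E'
def avg(n=8,cam='wrist'):
    W=[];F=[];E=[];T=[]
    for _ in range(n):
        cams.grab_frame(cam); s=state(); W.append(s['gripper_width']);F.append(s['contact_force']);E.append(s['joint_efforts']);T.append(s['ft_torque'])
    print('t',s['time'],'w %.5f +- %.5f'%(np.mean(W),np.std(W)/n**.5),'F',np.mean(F,0).round(2),'T',np.mean(T,0).round(3),'z',s['tool_pos'].round(4))
E
python3 - <<'E'
from h import *
avg(8)
E
```

```text
t 8.5 w 0.67514 +- 0.00077 F [-0.17  0.1  -1.6 ] T [-0.071 -0.062 -0.009] z [ 0.4675 -0.2725  0.0023]
```

{"api": "play_rows", "payload": {
  "motion": [
    [-0.32, [0, 0, 0], 0],
    [-0.3, [0, 0, 0], 0],
    [-0.3, [0, 0, 0], 0],
    [-0.3, [0, 0, 0], 0]
  ]
}}

```text
time: 8.9
tool_pos: [0.4675, -0.2725, 0.0023]
tool_rot: [0.572, -0.415, 0.572, 0.415]
contact_force: [-0.1, 0.3, -2.9]
gripper_width: 0.652
```

Run:
```python
from h import *
avg(8)
grab('wrist','w5.png')
```

```text
t 9.3 w 0.65342 +- 0.00077 F [ 0.04  0.33 -1.65] T [-0.074 -0.054 -0.007] z [ 0.4675 -0.2726  0.0023]
```

{"api": "play_rows", "payload": {
  "motion": [
    [-0.28, [0, 0, 0], 0],
    [-0.26, [0, 0, 0], 0],
    [-0.26, [0, 0, 0], 0],
    [-0.26, [0, 0, 0], 0]
  ]
}}

```text
time: 9.75
tool_pos: [0.4675, -0.2725, 0.0023]
tool_rot: [0.572, -0.415, 0.572, 0.415]
contact_force: [-0.5, 1.1, -1.8]
gripper_width: 0.632
```

Run:
```python
from h import *
avg(8)
grab('wrist','w6.png')
a=cv2.imread('pics/w6.png');cv2.imwrite('pics/w6b.png',cv2.resize(a,None,fx=1.5625,fy=1.5625))
```

```text
t 10.15 w 0.63442 +- 0.00104 F [ 0.03  0.07 -1.41] T [-0.082 -0.056  0.007] z [ 0.4675 -0.2725  0.0023]
```

View pics/w6b.png

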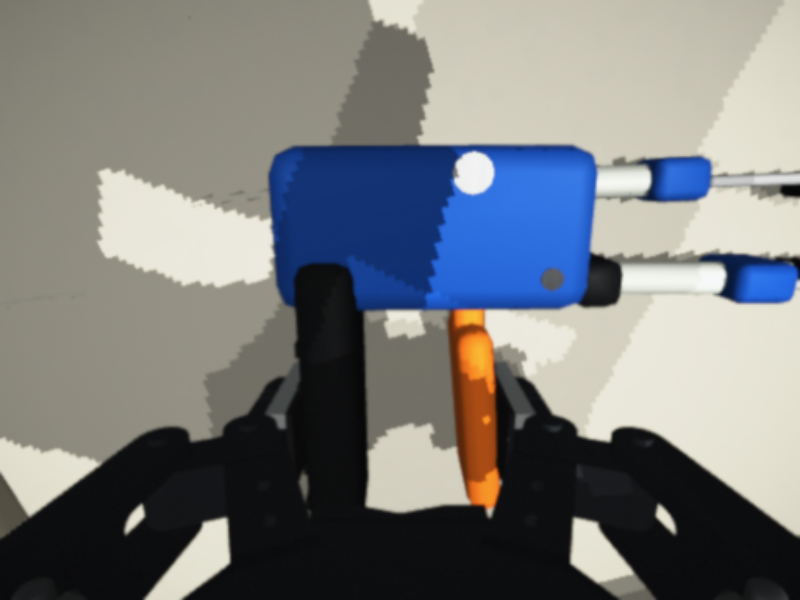

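```bash
cat > jw.py <<'E'
from h import *
def jaw(fn):
    a=cv2.imread('pics/'+fn).astype(int); b,g,r=a[...,0],a[...,1],a[...,2]
    blue=(b>1.5*r)&(b>70)
    n,l,st,ce=cv2.connectedComponentsWithStats(blue.astype(np.uint8))
    out=[(st[i].tolist(),ce[i].round(2).tolist()) for i in range(1,n) if st[i][4]>150]
    org=(r>1.8*b)&(r>120)&(g>40); ys,xs=np.nonzero(org)
    row=[ (y,round(xs[ys==y].mean(),1)) for y in (220,240,260,280,300) if (ys==y).any()]
    return out,row
if __name__=='__main__':
    for f in ['w3.png','w4.png','w5.png','w6.png']: print(f,*jaw(f),sep='\n  ')
E
python3 jw.py
```

```text
w3.png
  [([416, 91, 40, 31, 1054], [435.16, 105.55]), ([165, 94, 214, 108, 19903], [273.46, 145.19]), ([465, 169, 45, 32, 1109], [486.41, 185.59])]
  [(220, np.float64(306.5)), (240, np.float64(308.0)), (260, np.float64(311.0)), (280, np.float64(313.5)), (300, np.float64(316.0))]
w4.png
  [([168, 93, 212, 107, 19580], [276.03, 143.96]), ([415, 95, 40, 30, 1009], [434.59, 109.74]), ([466, 166, 44, 31, 1078], [486.84, 182.27])]
  [(220, np.float64(305.0)), (240, np.float64(307.5)), (260, np.float64(308.5)), (280, np.float64(310.5)), (300, np.float64(312.0))]
w5.png
  [([170, 93, 211, 106, 19407], [277.35, 143.55]), ([416, 98, 39, 29, 999], [435.2, 111.86]), ([453, 164, 58, 31, 1077], [487.37, 180.41])]
  [(220, np.float64(304.0)), (240, np.float64(306.5)), (260, np.float64(307.5)), (280, np.float64(309.0)), (300, np.float64(310.0))]
w6.png
  [([172, 93, 210, 106, 19326], [279.12, 143.05]), ([416, 100, 39, 29, 982], [435.45, 114.07]), ([453, 163, 59, 31, 1092], [488.35, 179.13])]
  [(220, np.float64(303.5)), (240, np.float64(305.5)), (260, np.float64(306.0)), (280, np.float64(307.0)), (300, np.float64(308.5))]
```

{"api": "play_rows", "payload": {
  "motion": [
    [-0.22, [0, 0, 0], 0],
    [-0.18, [0, 0, 0], 0],
    [-0.18, [0, 0, 0], 0],
    [-0.18, [0, 0, 0], 0]
  ]
}}

```text
time: 10.6
tool_pos: [0.4675, -0.2726, 0.0023]
tool_rot: [0.572, -0.415, 0.572, 0.415]
contact_force: [-0.5, 0.1, -1.8]
gripper_width: 0.595
```

Run:
```python
from h import *
avg(8)
grab('wrist','w7.png'); grab('top','t7.png'); grab('scene','s7.png')
from jw import jaw; print(jaw('w7.png'))
a=cv2.imread('pics/t7.png')[215:275,215:345]; cv2.imwrite('pics/t7b.png',cv2.resize(a,None,fx=6,fy=6,interpolation=cv2.INTER_CUBIC))
a=cv2.imread('pics/s7.png')[200:280,180:310]; cv2.imwrite('pics/s7b.png',cv2.resize(a,None,fx=6,fy=6,interpolation=cv2.INTER_CUBIC))
```

```text
t 11.0 w 0.59517 +- 0.00047 F [ 0.22 -0.07 -2.01] T [-0.054 -0.049 -0.007] z [ 0.4675 -0.2726  0.0023]
([([176, 92, 209, 106, 19142], [282.33, 142.28]), ([417, 105, 39, 28, 952], [436.56, 118.74]), ([456, 161, 56, 31, 1077], [490.29, 177.0])], [(220, np.float64(302.0)), (240, np.float64(303.5)), (260, np.float64(303.5)), (280, np.float64(303.5)), (300, np.float64(304.0))])
```

View pics/t7b.png

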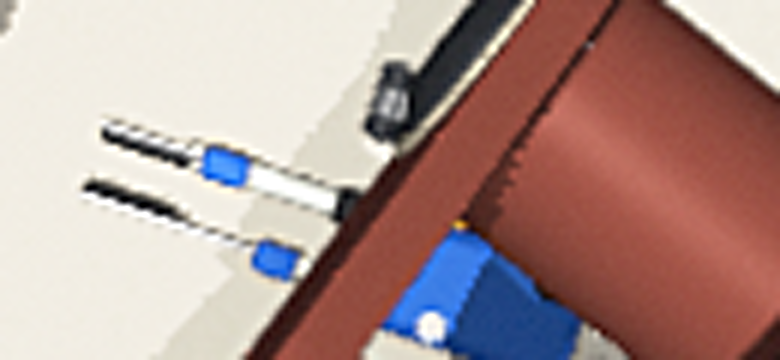

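View pics/s7b.png

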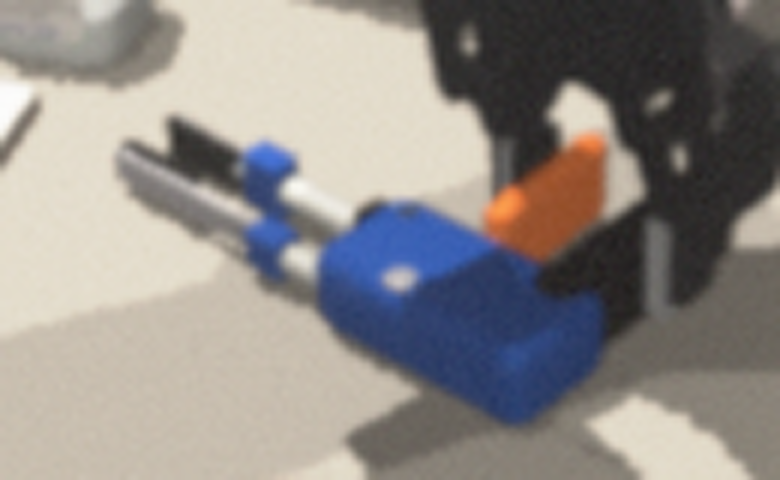

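Run:
```python
from h import *
from jw import jaw
z=np.load('w2.npz'); I2=(z['K'],float(z['k']),z['R'],z['t'])
I7=info('wrist')  # current pose; same as w4-7
print('cam z',-(I7[2].T@I7[3]))
y=np.array([np.cos(1.255),np.sin(1.255),0]);x=y;yy=np.array([-np.sin(1.255),np.cos(1.255),0])
def meas(fn,I,h):
    o,_=jaw(fn); o=sorted(o,key=lambda q:q[1][1])
    o=[q for q in o]; big=max(o,key=lambda q:q[0][4]); sm=[q for q in o if q is not big]
    P=onz([q[1] for q in sm],I,.014+h); d=P[0]-P[1]
    s=big[0]; B=onz([[s[0]-.5,s[1]+s[3]/2],[s[0]+s[2]-.5,s[1]+s[3]/2],[s[0]+s[2]/2,s[1]-.5],[s[0]+s[2]/2,s[1]+s[3]-.5]],I,.03+h)
    print(fn,h,'sep x,y mm',(d@x*1e3).round(2),(d@yy*1e3).round(2),'housing',np.linalg.norm(B[1]-B[0])*1e3,np.linalg.norm(B[3]-B[2])*1e3,[len(sm)])
meas('w2.png',I2,0)
for f in ['w4.png','w5.png','w6.png','w7.png']:
    for h in (0,.004): meas(f,I7,h)
a=jaw('w2.png');print(a)
```

```text
cam z [ 0.40366336 -0.25135166  0.1449766 ]
w2.png 0 sep x,y mm -28.5 35.87 housing 80.68003329069283 40.700938511409305 [2]
w4.png 0 sep x,y mm -30.5 32.46 housing 83.3461934514473 41.75625617553646 [2]
w4.png 0.004 sep x,y mm -29.57 31.47 housing 80.44660551175248 40.303569114501975 [2]
w5.png 0 sep x,y mm -30.16 30.67 housing 82.91857198421361 41.32977933204478 [2]
w5.png 0.004 sep x,y mm -29.24 29.73 housing 80.03386086129707 39.891929266687455 [2]
w6.png 0 sep x,y mm -30.25 29.11 housing 82.52786574935868 41.33162945731385 [2]
w6.png 0.004 sep x,y mm -29.32 28.23 housing 79.65674717385954 39.89371502667851 [2]
w7.png 0 sep x,y mm -30.16 26.11 housing 82.07419227333135 41.26569666622048 [2]
w7.png 0.004 sep x,y mm -29.24 25.31 housing 79.21885685582865 39.83007601671621 [2]
([([363, 99, 25, 22, 455], [374.95, 109.4]), ([194, 105, 141, 72, 8620], [266.79, 139.4]), ([399, 158, 29, 19, 470], [412.83, 167.37])], [(220, np.float64(295.5)), (240, np.float64(299.0)), (260, np.float64(301.5))])
```

Run:
```python
from h import *
I=info('top')
for f in ['top0.png','t7.png']:
    a=cv2.imread('pics/'+f); g=a.astype(float).max(2)
    sub=a[225:275,225:262] if 0 else a[228:272,226:250]
    cv2.imwrite('pics/j_'+f,cv2.resize(sub,None,fx=16,fy=16,interpolation=cv2.INTER_NEAREST))
a=cv2.imread('pics/j_top0.png');b=cv2.imread('pics/j_t7.png');cv2.imwrite('pics/jj.png',np.hstack([a,b])[:600])
```

```text
(no output)
```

View pics/jj.png

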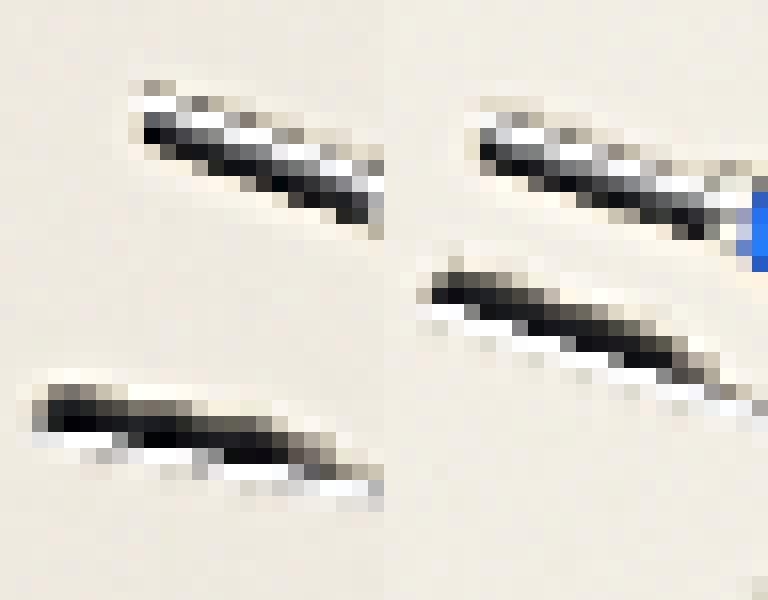

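The top crops show the pad gap at about 16.9 px released (33 mm) and 8.55 px now, which is about 15 mm. So the jaws should meet the tube at an opening of about 0.595, and 6.5–7 N needs about 0.575. I'll reopen partly, lower the reacher (it hangs about 3.5 mm up), pull back and turn.

{"api": "play_rows", "payload": {
  "motion": [
    [-0.3, [-0.01, 0, 0], 0],
    [-0.38, [-0.02, 0, 0], -0.05],
    [-0.38, [-0.035, -0.005, -0.001], -0.15],
    [-0.38, [-0.05, -0.01, -0.002], -0.27],
    [-0.38, [-0.07, -0.015, -0.002], -0.4]
  ]
}}

```text
time: 11.65
tool_pos: [0.3965, -0.2875, 0.0002]
tool_rot: [0.644, -0.292, 0.644, 0.292]
contact_force: [0.5, 0.5, -1.3]
gripper_width: 0.69
```

{"api": "play_rows", "payload": {
  "motion": [
    [-0.38, [-0.01, -0.005, 0], -0.13],
    [-0.38, [-0.013, -0.008, 0], -0.26],
    [-0.38, [-0.013, -0.008, 0], -0.39],
    [-0.38, [-0.013, -0.008, 0], -0.52],
    [-0.38, [-0.013, -0.008, 0], -0.65]
  ]
}}

```text
time: 12.15
tool_pos: [0.3837, -0.2954, 0.0002]
tool_rot: [0.703, -0.071, 0.704, 0.071]
contact_force: [0.2, 0.2, -0.9]
gripper_width: 0.688
```

{"api": "play_rows", "payload": {
  "motion": [
    [-0.38, [0, 0, 0], -0.13],
    [-0.38, [0, 0, 0], -0.22],
    [-0.38, [0, 0, 0], -0.27],
    [-0.38, [0, 0, 0], -0.27]
  ]
}}

```text
time: 12.55
tool_pos: [0.3838, -0.2953, 0.0002]
tool_rot: [0.707, 0.023, 0.707, -0.023]
contact_force: [-0.0, -0.1, -1.2]
gripper_width: 0.693
```

Run:
```python
from h import *
avg(3)
grab('wrist','w8.png'); grab('top','t8.png'); grab('scene','s8.png')
s=state(); print(s['joint_pos'].round(3)); q=s['tool_rot']; from scipy.spatial.transform import Rotation as Ro
m=Ro.from_quat([q[1],q[2],q[3],q[0]]).as_matrix(); print('yaw',np.arctan2(m[1,2],m[0,2]),m[:,0])
a=cv2.imread('pics/t8.png')[110:290,220:350]; cv2.imwrite('pics/t8b.png',cv2.resize(a,None,fx=3.3,fy=3.3,interpolation=cv2.INTER_CUBIC))
a=cv2.imread('pics/s8.png')[150:300,200:360]; cv2.imwrite('pics/s8b.png',cv2.resize(a,None,fx=4,fy=4,interpolation=cv2.INTER_CUBIC))
a=cv2.imread('pics/w8.png');cv2.imwrite('pics/w8b.png',cv2.resize(a,None,fx=1.5625,fy=1.5625))
```

```text
t 12.7 w 0.69321 +- 0.00114 F [-0.44  0.11 -1.86] T [-0.089  0.067  0.01 ] z [ 3.841e-01 -2.954e-01  3.000e-04]
[-0.809 -0.009  2.097 -0.     1.054 -0.745]
yaw -0.06355170522726883 [-9.26741093e-05  2.00241492e-05 -9.99999996e-01]
```

View pics/t8b.png

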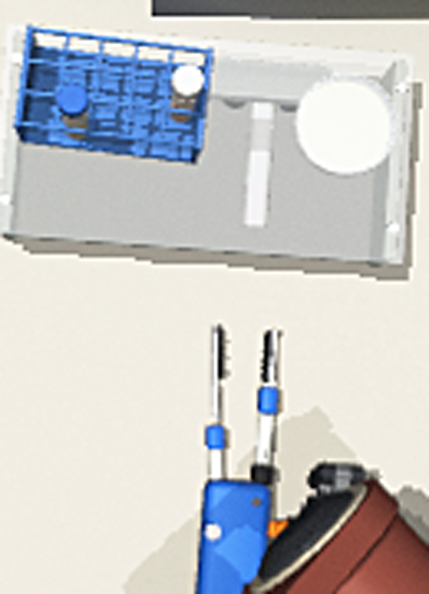

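View pics/s8b.png

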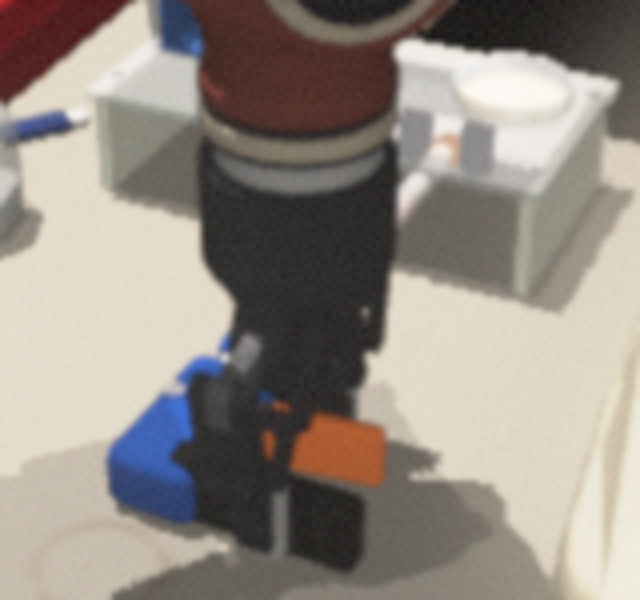

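View pics/w8b.png

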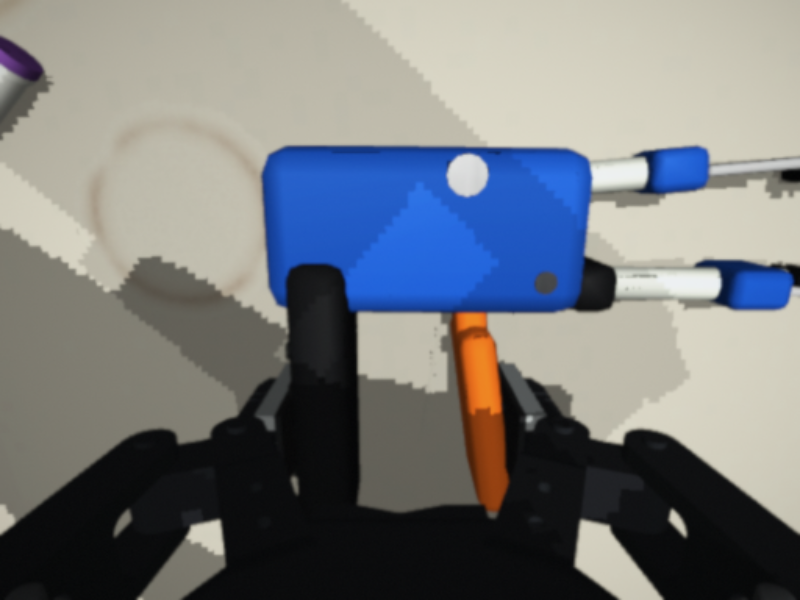

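Run:
```python
import cv2,numpy as np
a=cv2.imread('pics/t8.png')
x=cv2.resize(a[204:250,280:312],None,fx=12,fy=12,interpolation=cv2.INTER_NEAREST)
y=cv2.resize(a[138:184,285:317],None,fx=12,fy=12,interpolation=cv2.INTER_NEAREST)
cv2.imwrite('pics/t8z.png',np.hstack([x,y]))
```

```text
(no output)
```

View pics/t8z.png

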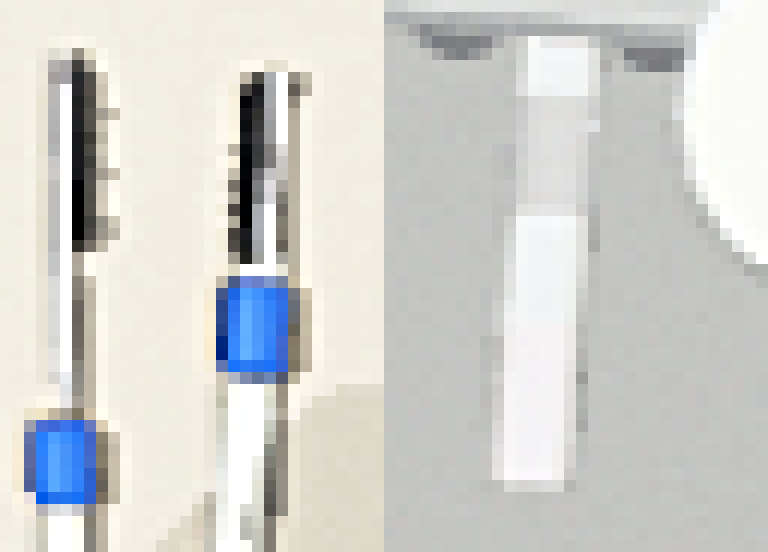

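Run:
```python
from h import *
I=info('top'); n=lambda a:np.round(a,4).tolist()
L=lambda p:(np.array(p,float)/12+[280-.5,204-.5]); Rr=lambda p:((np.array(p,float)-[384,0])/12+[285-.5,138-.5])
tb=onz(Rr([[533,488],[544,300],[556,110],[562,42]]),I,.009); print('tube',n(tb))
d=tb[2]-tb[0]; print(np.arctan2(d[1],d[0]))
print('fixed pad inner',n(onz(L([[242,80],[230,262]]),I,.017)),'socket end',n(onz(L([[252,280]]),I,.015)))
print('fixed back',n(onz(L([[300,75],[283,262]]),I,.01)))
print('jaw pad inner',n(onz(L([[100,60],[105,250]]),I,.017)))
s=state()['tool_pos']; c,sn=np.cos(-.0636),np.sin(-.0636)
for y0 in (-.05,-.054):
  for p in [(.113,-.0075),(.147,-.0075),(.113,.0255),(.130,0)]:
    q=np.array(p)-[-.001,y0]; print(y0,p,n(s[:2]+[c*q[0]-sn*q[1],sn*q[0]+c*q[1]]))
```

```text
tube [[0.6012, -0.2557, 0.009], [0.6359, -0.2574, 0.009], [0.6711, -0.2593, 0.009], [0.6837, -0.2602, 0.009]]
-0.05060214035436209
fixed pad inner [[0.5309, -0.2616, 0.017], [0.4982, -0.2597, 0.017]] socket end [[0.495, -0.2639, 0.015]]
fixed back [[0.5322, -0.2728, 0.01], [0.4984, -0.27, 0.01]]
jaw pad inner [[0.534, -0.2359, 0.017], [0.4999, -0.2372, 0.017]]
-0.05 (0.113, -0.0075) [0.5008, -0.2603]
-0.05 (0.147, -0.0075) [0.5348, -0.2625]
-0.05 (0.113, 0.0255) [0.5029, -0.2274]
-0.05 (0.13, 0) [0.5183, -0.2539]
-0.054 (0.113, -0.0075) [0.5011, -0.2564]
-0.054 (0.147, -0.0075) [0.535, -0.2585]
-0.054 (0.113, 0.0255) [0.5032, -0.2234]
-0.054 (0.13, 0) [0.5185, -0.2499]
```

{"api": "play_rows", "payload": {
  "motion": [
    [-0.38, [0.015, -0.003, 0], 0.008],
    [-0.38, [0.03, -0.004, 0], 0.008],
    [-0.38, [0.045, -0.005, 0], 0.008],
    [-0.38, [0.06, -0.0055, 0], 0.008],
    [-0.38, [0.06, -0.0055, 0], 0.008]
  ]
}}

```text
time: 13.35
tool_pos: [0.446, -0.3014, 0.0007]
tool_rot: [0.707, 0.019, 0.706, -0.02]
contact_force: [0.8, 0.2, -2.0]
gripper_width: 0.689
```

Run:
```python
from h import *
avg(2)
grab('top','t9.png')
import cv2
a=cv2.imread('pics/t9.png'); cv2.imwrite('pics/t9z.png',cv2.resize(a[138:238,270:330],None,fx=6,fy=6,interpolation=cv2.INTER_NEAREST))
```

```text
t 13.45 w 0.68978 +- 0.00034 F [-0.52  0.52 -2.29] T [-0.056  0.044  0.033] z [ 4.442e-01 -3.009e-01  1.000e-04]
```

View pics/t9z.png

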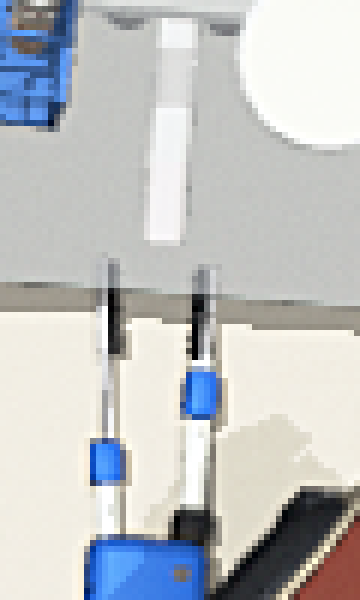

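{"api": "play_rows", "payload": {
  "motion": [
    [-0.38, [0.01, -0.0005, 0], 0],
    [-0.38, [0.02, -0.001, 0], 0],
    [-0.38, [0.028, -0.0015, 0], 0],
    [-0.38, [0.032, -0.0018, 0], 0],
    [-0.38, [0.032, -0.0018, 0], 0]
  ]
}}

```text
time: 14.0
tool_pos: [0.4772, -0.3029, 0.0004]
tool_rot: [0.707, 0.02, 0.707, -0.02]
contact_force: [-0.9, 0.3, -1.1]
gripper_width: 0.691
```

Run:
```python
from h import *
avg(3)
grab('top','t10.png')
grab('scene','s10.png')
a=cv2.imread('pics/t10.png'); cv2.imwrite('pics/t10z.png',cv2.resize(a[138:218,275:325],None,fx=7,fy=7,interpolation=cv2.INTER_NEAREST))
```

```text
t 14.15 w 0.68797 +- 0.00169 F [-0.09 -0.38 -2.13] T [-0.085  0.057  0.02 ] z [ 4.762e-01 -3.027e-01  1.000e-04]
```

View pics/t10z.png

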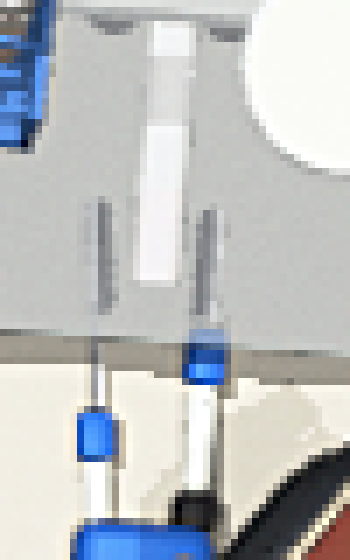

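{"api": "play_rows", "payload": {
  "motion": [
    [-0.38, [0, 0.002, 0], 0],
    [-0.38, [0, 0.004, 0], 0],
    [-0.38, [0, 0.004, 0], 0]
  ]
}}

```text
time: 14.55
tool_pos: [0.4763, -0.2985, 0.0002]
tool_rot: [0.707, 0.02, 0.707, -0.02]
contact_force: [-1.1, -1.0, -1.6]
gripper_width: 0.689
```

Run:
```python
from h import *
avg(4,'top')
grab('top','t11.png')
a=cv2.imread('pics/t11.png'); cv2.imwrite('pics/t11z.png',cv2.resize(a[138:218,275:325],None,fx=7,fy=7,interpolation=cv2.INTER_NEAREST))
```

```text
t 14.75 w 0.68957 +- 0.00154 F [ 0.14 -0.18 -1.72] T [-0.068  0.054  0.001] z [ 4.765e-01 -2.988e-01  3.000e-04]
```

View pics/t11z.png

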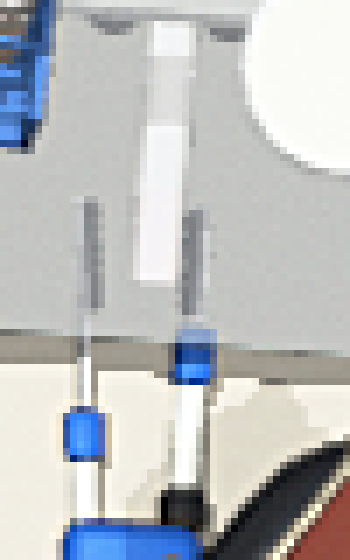

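{"api": "play_rows", "payload": {
  "motion": [
    [-0.34, [0, 0, 0], 0],
    [-0.3, [0, 0, 0], 0],
    [-0.26, [0, 0, 0], 0],
    [-0.22, [0, 0, 0], 0],
    [-0.22, [0, 0, 0], 0]
  ]
}}

```text
time: 15.3
tool_pos: [0.4766, -0.2992, 0.0006]
tool_rot: [0.707, 0.02, 0.707, -0.02]
contact_force: [-1.9, -0.4, -0.4]
gripper_width: 0.611
```

Run:
```python
from h import *
avg(12,'top')
grab('top','t12.png');grab('wrist','w12.png')
from jw import jaw; print(jaw('w12.png'))
a=cv2.imread('pics/t12.png'); cv2.imwrite('pics/t12z.png',cv2.resize(a[138:218,275:325],None,fx=7,fy=7,interpolation=cv2.INTER_NEAREST))
```

```text
t 15.9 w 0.61413 +- 0.00079 F [-1.73 -1.62  0.8 ] T [-0.22   0.122 -0.085] z [ 0.4767 -0.299   0.0005]
([([174, 93, 210, 105, 19332], [280.88, 142.93]), ([418, 103, 39, 29, 988], [437.28, 116.69]), ([472, 168, 40, 26, 940], [491.26, 180.67])], [(220, np.float64(303.5)), (240, np.float64(303.5)), (260, np.float64(304.5)), (280, np.float64(305.5)), (300, np.float64(306.0))])
```

View pics/t12z.png

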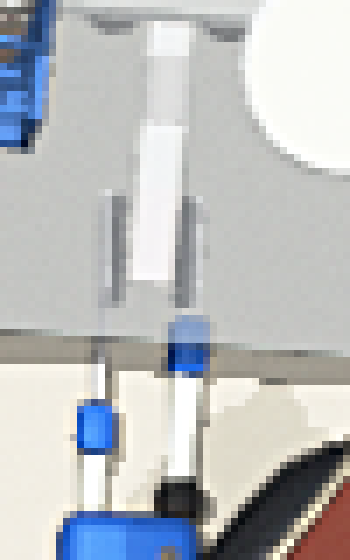

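{"api": "play_rows", "payload": {
  "motion": [
    [-0.2, [0, 0, 0.001], 0],
    [-0.18, [0, 0, 0.001], 0],
    [-0.18, [0, 0, 0.001], 0]
  ]
}}

```text
time: 16.3
tool_pos: [0.4765, -0.2987, 0.0012]
tool_rot: [0.707, 0.02, 0.707, -0.02]
contact_force: [-1.2, -0.3, -0.8]
gripper_width: 0.597
```

Run:
```python
from h import *
avg(14,'top')
grab('top','t13.png');grab('wrist','w13.png')
from jw import jaw; print(jaw('w13.png'))
a=cv2.imread('pics/t13.png'); cv2.imwrite('pics/t13z.png',cv2.resize(a[138:218,275:325],None,fx=7,fy=7,interpolation=cv2.INTER_NEAREST))
```

```text
t 17.0 w 0.59415 +- 0.00074 F [-0.34 -0.82 -0.49] T [-0.168 -0.036 -0.118] z [ 0.4765 -0.2988  0.0013]
([([176, 92, 210, 106, 19171], [282.6, 142.4]), ([417, 106, 40, 28, 968], [437.08, 118.9]), ([472, 167, 40, 26, 924], [491.54, 179.72])], [(220, np.float64(302.5)), (240, np.float64(303.5)), (260, np.float64(303.0)), (280, np.float64(304.0)), (300, np.float64(304.0))])
```

View pics/t13z.png

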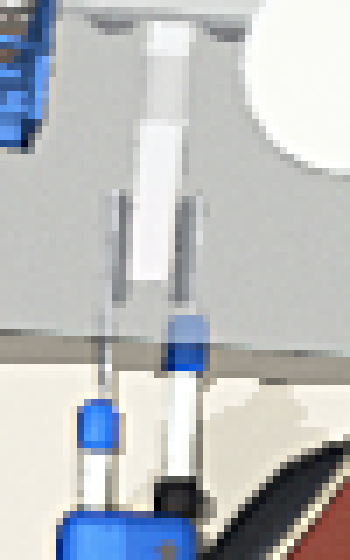

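{"api": "play_rows", "payload": {
  "motion": [
    [-0.16, [0, 0, 0], 0],
    [-0.16, [0, 0, 0], 0],
    [-0.16, [0, 0, 0], 0]
  ]
}}

```text
time: 17.4
tool_pos: [0.4763, -0.2988, 0.0012]
tool_rot: [0.707, 0.02, 0.707, -0.02]
contact_force: [-2.7, -0.6, 0.3]
gripper_width: 0.58
```

Run:
```python
from h import *
avg(14,'top')
grab('top','t14.png');grab('wrist','w14.png')
from jw import jaw; print(jaw('w14.png'))
a=cv2.imread('pics/t14.png'); cv2.imwrite('pics/t14z.png',cv2.resize(a[138:218,275:325],None,fx=7,fy=7,interpolation=cv2.INTER_NEAREST))
```

```text
t 18.1 w 0.58416 +- 0.00055 F [-2.87 -0.56  0.49] T [-0.131  0.289 -0.084] z [ 0.4763 -0.2988  0.0012]
([([177, 92, 209, 106, 19168], [283.32, 142.34]), ([417, 107, 41, 27, 973], [437.75, 119.77]), ([473, 167, 39, 26, 911], [492.08, 179.46])], [(220, np.float64(303.0)), (240, np.float64(303.0)), (260, np.float64(302.5)), (280, np.float64(303.0)), (300, np.float64(303.5))])
```

View pics/t14z.png

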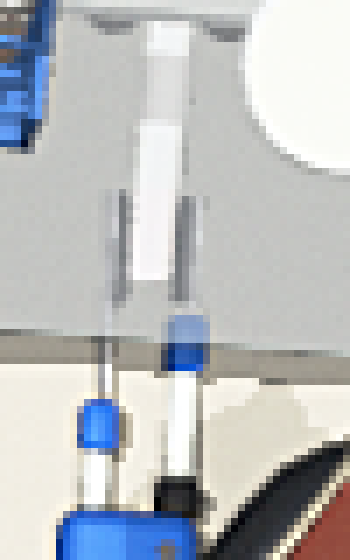

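{"api": "play_rows", "payload": {
  "motion": [
    [-0.145, [-0.0005, 0, 0], 0],
    [-0.145, [-0.0005, 0, 0], 0],
    [-0.145, [-0.0005, 0, 0], 0]
  ]
}}

```text
time: 18.5
tool_pos: [0.4761, -0.2988, 0.0013]
tool_rot: [0.707, 0.02, 0.707, -0.02]
contact_force: [-3.0, -0.7, 0.0]
gripper_width: 0.578
```

Run:
```python
from h import *
avg(16,'top')
grab('wrist','w15.png')
from jw import jaw; print(jaw('w15.png'))
```

```text
t 19.3 w 0.57708 +- 0.00044 F [-2.03 -0.5   0.15] T [-0.104  0.17  -0.093] z [ 0.4761 -0.2988  0.0013]
([([178, 92, 209, 106, 19141], [283.98, 142.27]), ([415, 107, 43, 28, 992], [437.73, 120.26]), ([473, 167, 39, 26, 893], [492.36, 179.16])], [(220, np.float64(302.5)), (240, np.float64(302.5)), (260, np.float64(303.0)), (280, np.float64(303.0)), (300, np.float64(303.0))])
```

{"api": "play_rows", "payload": {
  "motion": [
    [-0.145, [-0.001, 0, 0], 0],
    [-0.145, [-0.002, 0, 0], 0],
    [-0.145, [-0.003, 0, 0], 0]
  ]
}}

```text
time: 19.65
tool_pos: [0.4741, -0.2992, 0.0018]
tool_rot: [0.708, 0.02, 0.706, -0.02]
contact_force: [4.4, -1.0, -1.2]
gripper_width: 0.573
```

Run:
```python
from h import *
avg(6,'top')
grab('top','t16.png')
a=cv2.imread('pics/t14.png')[138:218,275:325];b=cv2.imread('pics/t16.png')[138:218,275:325]
cv2.imwrite('pics/t16z.png',cv2.resize(np.hstack([a,b]),None,fx=7,fy=7,interpolation=cv2.INTER_NEAREST))
```

```text
t 19.95 w 0.57741 +- 0.00084 F [ 4.15 -0.41 -1.8 ] T [-0.208 -0.677 -0.349] z [ 0.4735 -0.2991  0.0016]
```

View pics/t16z.png

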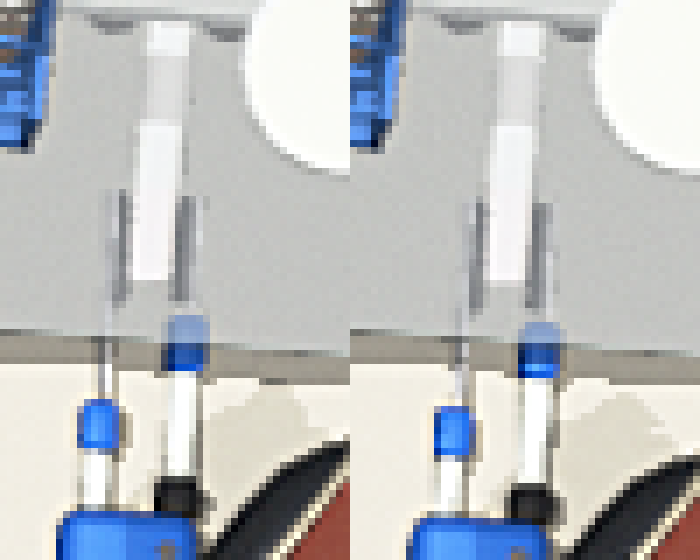

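Pulling reads 4.1 N, while the tube's lower end stays at about row 281 in the crop as the pads moved back from 190 to 203. So the jaws are slipping at about 3 N grip, and I'll squeeze a little more.

{"api": "play_rows", "payload": {
  "motion": [
    [-0.135, [0.001, 0, 0], 0],
    [-0.13, [0.001, 0, 0], 0],
    [-0.13, [0.001, 0, 0], 0],
    [-0.13, [0.001, 0, 0], 0]
  ]
}}

```text
time: 20.4
tool_pos: [0.4734, -0.299, 0.0013]
tool_rot: [0.706, 0.02, 0.707, -0.02]
contact_force: [-2.2, -2.9, 2.1]
gripper_width: 0.568
```

Run:
```python
from h import *
avg(14,'top')
```

```text
t 21.1 w 0.57022 +- 0.00053 F [-3.99 -2.81  2.64] T [-0.42   0.263 -0.298] z [ 0.4735 -0.2989  0.0012]
```

{"api": "play_rows", "payload": {
  "motion": [
    [-0.13, [-0.001, 0, 0], 0],
    [-0.13, [-0.002, 0, 0], 0],
    [-0.13, [-0.003, 0, 0], 0],
    [-0.13, [-0.004, 0, 0], 0]
  ]
}}

```text
time: 21.5
tool_pos: [0.4714, -0.2987, 0.0016]
tool_rot: [0.708, 0.02, 0.706, -0.02]
contact_force: [5.8, -1.2, -0.9]
gripper_width: 0.572
```

Run:
```python
from h import *
avg(6,'top')
grab('top','t17.png')
a=cv2.imread('pics/t16.png')[138:218,275:325];b=cv2.imread('pics/t17.png')[138:218,275:325]
cv2.imwrite('pics/t17z.png',cv2.resize(np.hstack([a,b]),None,fx=7,fy=7,interpolation=cv2.INTER_NEAREST))
```

```text
t 21.8 w 0.56967 +- 0.00063 F [ 4.72 -0.8  -0.81] T [-0.195 -0.854 -0.416] z [ 0.4709 -0.2987  0.0016]
```

View pics/t17z.png

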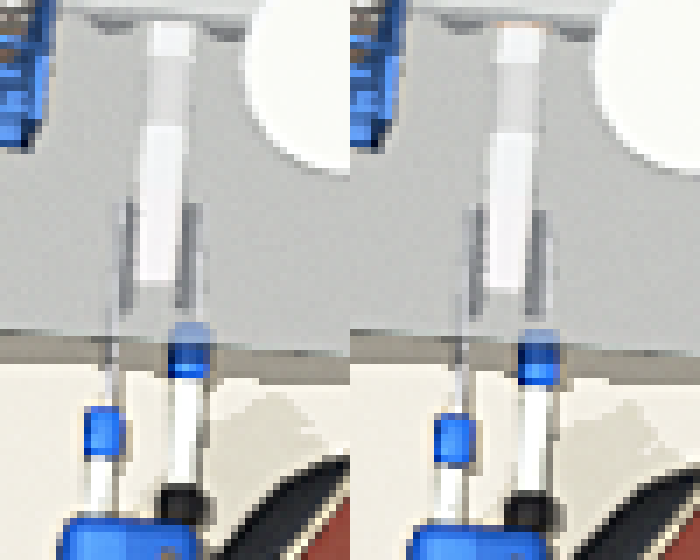

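The tube now follows: its lower end moved from 283 to 290 with the pads, and the orange cap shows at (520,25). I'll squeeze slightly more and keep pulling.

{"api": "play_rows", "payload": {
  "motion": [
    [-0.124, [-0.0005, 0, 0], 0],
    [-0.124, [-0.002, 0.0001, 0], 0],
    [-0.124, [-0.0035, 0.0002, 0], 0],
    [-0.124, [-0.005, 0.0003, 0], 0]
  ]
}}

```text
time: 22.25
tool_pos: [0.466, -0.2986, 0.0016]
tool_rot: [0.708, 0.02, 0.706, -0.02]
contact_force: [4.6, -1.2, -0.9]
gripper_width: 0.564
```

{"api": "play_rows", "payload": {
  "motion": [
    [-0.124, [-0.0015, 0.0001, 0], 0],
    [-0.124, [-0.003, 0.0002, 0], 0],
    [-0.124, [-0.0045, 0.0002, 0], 0],
    [-0.124, [-0.006, 0.0003, 0], 0]
  ]
}}

```text
time: 22.65
tool_pos: [0.4587, -0.2982, 0.0014]
tool_rot: [0.707, 0.02, 0.707, -0.02]
contact_force: [0.5, -1.8, 0.9]
gripper_width: 0.569
```

Run:
```python
from h import *
avg(4,'top')
grab('top','t18.png')
a=cv2.imread('pics/t17.png')[138:218,275:325];b=cv2.imread('pics/t18.png')[138:218,275:325]
cv2.imwrite('pics/t18z.png',cv2.resize(np.hstack([a,b]),None,fx=7,fy=7,interpolation=cv2.INTER_NEAREST))
```

```text
t 22.85 w 0.56583 +- 0.00162 F [-0.15 -1.55  1.84] T [-0.237 -0.295 -0.316] z [ 0.4584 -0.2983  0.0012]
```

View pics/t18z.png

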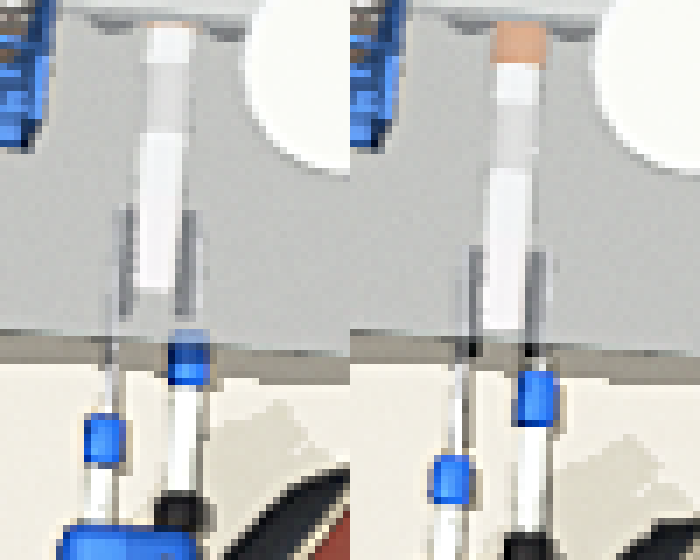

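{"api": "play_rows", "payload": {
  "motion": [
    [-0.124, [-0.007, 0.0004, 0], 0],
    [-0.124, [-0.02, 0.001, 0], 0],
    [-0.124, [-0.035, 0.002, 0], 0],
    [-0.124, [-0.05, 0.003, 0], 0],
    [-0.124, [-0.06, 0.0033, 0], 0]
  ]
}}

```text
time: 23.4
tool_pos: [0.3976, -0.2944, 0.0011]
tool_rot: [0.707, 0.02, 0.707, -0.02]
contact_force: [2.0, 0.6, 1.1]
gripper_width: 0.567
```

{"api": "play_rows", "payload": {
  "motion": [
    [-0.124, [-0.01, 0.0006, 0], 0],
    [-0.124, [-0.025, 0.0014, 0], 0],
    [-0.124, [-0.04, 0.0022, 0], 0],
    [-0.124, [-0.055, 0.003, 0], 0],
    [-0.124, [-0.062, 0.0034, 0], 0]
  ]
}}

```text
time: 23.9
tool_pos: [0.3357, -0.2912, 0.0011]
tool_rot: [0.707, 0.02, 0.707, -0.02]
contact_force: [1.4, -0.0, 0.4]
gripper_width: 0.568
```

Run:
```python
from h import *
avg(3,'top')
grab('top','t19.png')
for n in ['tube_cap','tube_bottom','reacher_bite','riser']:
    print(n,[(round(x['score'],2),np.round(x['at'],3).tolist()) for x in nets.landmark_of('top',n)[:2]])
b=cv2.imread('pics/t19.png')[138:288,240:360]
cv2.imwrite('pics/t19z.png',cv2.resize(b,None,fx=4,fy=4,interpolation=cv2.INTER_CUBIC))
```

```text
t 24.05 w 0.56780 +- 0.00032 F [-2.56 -0.3   2.82] T [0.009 0.07  0.041] z [ 0.3358 -0.2913  0.0011]
tube_cap [(0.8, [0.562, -0.25, 0.01])]
tube_bottom [(0.73, [0.46, -0.247, 0.006])]
reacher_bite [(0.9, [0.473, -0.25, 0.009])]
riser [(0.97, [0.65, -0.222, -0.0])]
```

View pics/t19z.png

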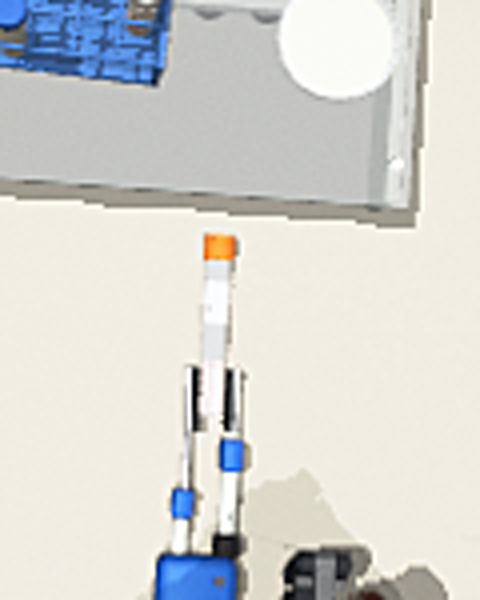

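{"api": "play_rows", "payload": {
  "motion": [
    [-0.124, [-0.005, 0.0003, 0], 0],
    [-0.124, [-0.01, 0.0006, 0], 0],
    [-0.124, [-0.01, 0.0006, 0], 0],
    [-0.124, [-0.01, 0.0006, 0], 0]
  ]
}}

```text
time: 24.7
tool_pos: [0.3266, -0.2909, 0.0013]
tool_rot: [0.707, 0.02, 0.707, -0.02]
contact_force: [-0.6, -0.1, 0.8]
gripper_width: 0.565
```

{"api": "play_rows", "payload": {
  "motion": [
    [-0.16, [0, 0, 0], 0],
    [-0.2, [0, 0, 0], 0],
    [-0.25, [0, 0, 0], 0],
    [-0.3, [0, 0, 0], 0],
    [-0.36, [0, 0, 0], 0]
  ]
}}

```text
time: 25.2
tool_pos: [0.3267, -0.2906, 0.0009]
tool_rot: [0.707, 0.02, 0.707, -0.02]
contact_force: [-0.6, 0.1, -2.3]
gripper_width: 0.681
```

{"api": "play_rows", "payload": {
  "motion": [
    [-0.38, [0, -0.002, 0], 0],
    [-0.38, [0, -0.004, 0], 0],
    [-0.38, [0, -0.005, 0], 0],
    [-0.38, [0, -0.005, -0.001], 0]
  ]
}}

```text
time: 25.6
tool_pos: [0.3271, -0.2963, 0.0005]
tool_rot: [0.707, 0.02, 0.707, -0.02]
contact_force: [-0.5, -0.5, -1.8]
gripper_width: 0.688
```

Run:
```python
from h import *
avg(3,'top')
grab('top','t20.png')
b=cv2.imread('pics/t20.png')[138:288,240:360]
cv2.imwrite('pics/t20z.png',cv2.resize(b,None,fx=4,fy=4,interpolation=cv2.INTER_CUBIC))
```

```text
t 25.75 w 0.69056 +- 0.00180 F [-0.    0.2  -1.28] T [-0.072  0.036  0.015] z [ 3.269e-01 -2.959e-01  2.000e-04]
```

View pics/t20z.png

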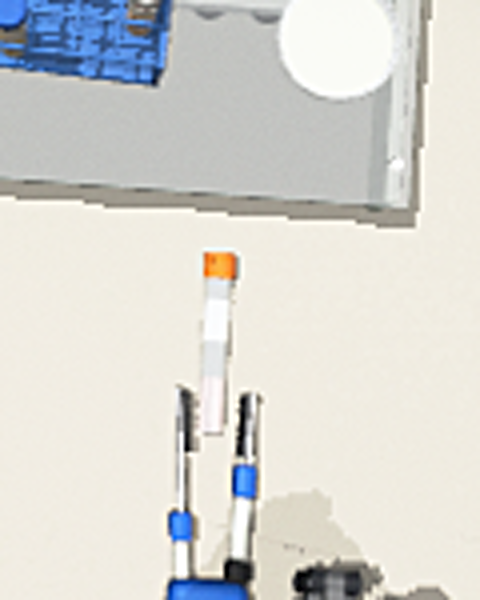

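The tube lies free between the open pads, with its cap at (220,265) in front of the shelf edge. Now I'll lay the reacher down and release it.

{"api": "play_rows", "payload": {
  "motion": [
    [-0.38, [0, 0, -0.001], 0],
    [-0.44, [0, 0, -0.001], 0],
    [-0.5, [0, 0, 0], 0],
    [-0.6, [0, 0, 0], 0],
    [-0.8, [0, 0, 0], 0]
  ]
}}

```text
time: 26.3
tool_pos: [0.3273, -0.2963, 0.0007]
tool_rot: [0.707, 0.02, 0.707, -0.02]
contact_force: [0.5, 0.0, 0.2]
gripper_width: 0.9
```

{"api": "play_rows", "payload": {
  "motion": [
    [-1, [0, 0, 0], 0],
    [-1, [0, 0, 0], 0],
    [-1, [0, 0, 0.01], 0],
    [-1, [0, 0, 0.03], 0],
    [-1, [0, 0, 0.06], 0]
  ]
}}

```text
time: 26.8
tool_pos: [0.326, -0.2947, 0.0599]
tool_rot: [0.706, 0.021, 0.708, -0.019]
contact_force: [0.3, 0.4, -1.0]
gripper_width: 0.997
```

{"api": "play_rows", "payload": {
  "motion": [
    [-1, [0, 0, 0.03], 0],
    [-1, [0, 0, 0.06], 0],
    [-1, [0, 0, 0.1], 0],
    [-1, [0, 0, 0.12], 0],
    [-1, [0, 0, 0.12], 0]
  ]
}}

```text
time: 27.3
tool_pos: [0.3285, -0.2978, 0.1854]
tool_rot: [0.709, 0.017, 0.705, -0.022]
contact_force: [0.2, 0.1, -0.4]
gripper_width: 1.001
```

Run:
```python
from h import *
avg(3,'wrist')
grab('top','t21.png')
for n in ['tube_cap','tube_bottom','reacher_bite','reacher_grip','reacher','riser']:
    print(n,[(round(x['score'],2),np.round(x['at'],3).tolist()) for x in nets.landmark_of('top',n)[:2]])
grab('scene','s21.png');grab('wrist','w21.png')
for n in ['tube_cap','tube_bottom','reacher_bite','reacher_grip','reacher','riser']:
    print(n,[(round(x['score'],2),np.round(x['at'],3).tolist()) for x in nets.landmark_of('scene',n)[:2]])
```

```text
t 27.45 w 0.99787 +- 0.00060 F [-0.08  0.17 -0.83] T [-0.004  0.006 -0.027] z [ 0.3266 -0.2954  0.1794]
tube_cap [(0.67, [0.554, -0.254, 0.006])]
tube_bottom [(0.72, [0.451, -0.247, 0.006])]
reacher_bite [(0.97, [0.459, -0.258, 0.01])]
reacher_grip [(0.61, [0.326, -0.291, 0.018]), (0.16, [0.327, -0.248, 0.0])]
reacher [(0.78, [0.33, -0.25, -0.001])]
riser [(0.65, [0.65, -0.219, 0.0])]
tube_cap [(0.5, [0.557, -0.251, 0.01])]
tube_bottom [(0.88, [0.454, -0.248, 0.004])]
reacher_bite [(0.92, [0.462, -0.257, 0.015]), (0.43, [0.329, -0.247, 0.003])]
reacher_grip [(0.7, [0.329, -0.296, 0.022])]
reacher [(0.71, [0.327, -0.247, 0.001]), (0.54, [0.659, -0.303, 0.063])]
riser [(0.89, [0.65, -0.218, -0.002]), (0.72, [0.425, -0.028, 0.006])]
```

View pics/s21.png

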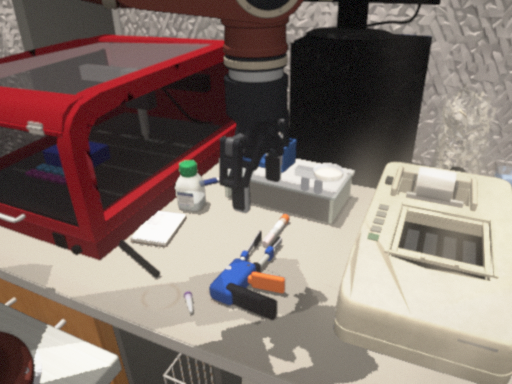

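View pics/w21.png

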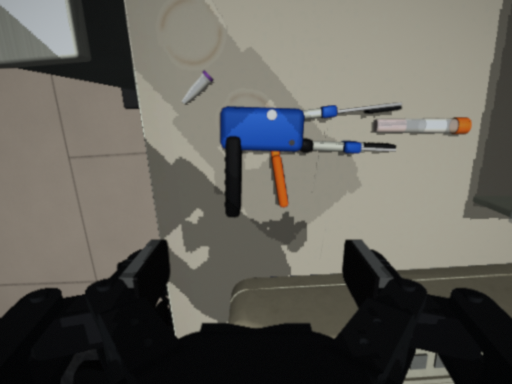

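The scene view shows the tube (cap at (285,218)) and the reacher (240,285) flat on the open bench, in front of the shelf. In the wrist view the tube (425,125) lies between the open pads without touching either. I'll hand in.

Run:
```python
from h import *
print(state()['joint_vel'].round(3)); print(workorder.job_done()); print(state()['time'])
```

```text
[-0.001  0.    -0.001  0.001 -0.002  0.   ]
the job is handed in; nothing more can be done
None
the job is handed in; nothing more can be done
```

The tube is out from under the shelf, and I handed the job in at about 27.5 s of the 58 s. No verdict was reported.

- **What I did:** I took the reacher by its grip, turned it to line up with the tube and slid it in along the bench. I squeezed in small steps; the first pull slipped at about 4 N, so I squeezed a little more. The tube then came free at about 5 to 6 N of pull. I drew it out, opened the jaws, moved the reacher clear of the tube, laid it down and lifted the hand away.
- **Last checks:** The networks put the tube's cap at about x 0.555, some 25 mm in front of the shelf edge. The tube's bottom end is at about 0.452, the reacher's bite point at 0.46 and its grip at 0.33. In the pictures the tube and reacher lie flat and apart, and the other things look unmoved. The arm was still and the fingers were fully open and clear of everything.
- **Not fully settled:**
  - The jaw force was never measured. From finger travel and the slip test I put it at about 6 to 7 N. The finger lag that I hoped would confirm this was too noisy to use.
  - The top and scene cameras differed by up to 7 mm on where the tube started, which did not matter in the end.
  - The reacher hung about 1 to 4 mm above the bench for part of the carry.

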